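Load a glaze sample slide under the leaf spring

ROBOT

A 6-joint arm with a two-finger parallel gripper is mounted at the origin on the work surface; the furniture and walls round the work are solid. World frame = base frame: x ahead of the robot, y to its left, z up, the work surface at z = 0. Lengths are in m, angles in rad, forces in N, time in s.
With the tool pointing down it reaches from about 0.35 to 0.775 m from the base axis. Payload 7.3 kg.
Tool frame: the origin (TCP) lies between the finger pads; the fingertips stand 25 mm ahead of it and the grasp point (between the pads) lies 6 mm ahead of it; y points along the fingers, z is the direction in which the jaws open and shut, and the axes are right-handed (so a half turn about y gives the same grasp; the last joint's range is limited). The gripper opens to 92 mm and grips with 3 to 60 N. Pads are 19 mm wide; open, the fingers measure 130 mm over their backs; the gripper's body (75 mm by 190 mm) begins 47 mm behind the grasp point.
Start: joints at [-0.146, 0.342, 1.524, -0, 1.275, -0.146], TCP at [0.525, 0, 0.252] pointing down, gripper open.
Joint ranges: [-2.53, 2.53], [-0.77, 2.02], [0.04, 2.7], [-1, 4.14], [0.28, 2.66], [-3.11, 3.11]. Speed limits (rad/s): [2.57, 2.57, 3.14, 3.14, 3.14, 3.14].

INTERFACE

Orientations are given as [roll, pitch, yaw] about the fixed x, y, z axes, in that order (R = Rz(yaw) Ry(pitch) Rx(roll)).
In Python, from cell import sensors, read_camera, hand_in gives the robot as it stands. The module is installed in compiled form; this text tells all that it offers.
- The arm moves only by the tool send_rows, never from a script. Its argument "motion" is a list that holds one entry, the list of rows, each a list of 4 numbers: the shift along the tool's x, y, z in m, then the turn about the tool's y in degrees. In form: [[[tx, ty, tz, twist], ...]]. A call has 1 to 8 rows; each row is the pose to reach, as a shift and turn from the pose measured when the call began, along the tool's axes at that moment; what a row does not reach only later rows make up. A row lasts 1/10 s, in which the tool goes at most 50 mm and 8.59 degrees, less where a joint would pass 70% of its speed; a pose out of reach is approached as far as the arm can. A call with a gripper value outside its range is refused whole. "gripper" is the opening, from 0 (shut) to 1 (fully open), set as the call begins (left out, the last holds). The fingers move at their own pace and stop on an object; "grip_force" is the grip in N (left out, the last holds). Time passes only in rows, so rows that repeat a pose let the fingers close. It gives the time, the measured TCP pose, the force and the opening at its end, in the units of the state.
- sensors.observe(): the state, without advancing time (a new reading comes with each control period).
- read_camera(name): name is "scene" or "side" or "wrist"; returns a dict with "frame" (400x640x3 uint8, red, green, blue), "fx", "fy", "cx", "cy" (pixels), "extrinsics" (4x4, takes a point from world to camera coordinates). Camera axes: x right, y up, looking along -z (the intrinsics and any distortion apply to the point x, -y, -z); pixel columns grow to the right and rows downward; lengths in m; the calibration is good to about 2 mm. A picture is of the moment at which its call begins. There is no depth.
- hand_in(): hands the job in, once; it reports no verdict.
The state is a dict: "time": time; "qpos": joint angles; "qvel": joint speeds; "joint_efforts": joint torques, N m; "tool_pos": TCP position; "tool_rot": TCP orientation; "contact_force": force on the tool from outside, world axes, zero at the start; "torque": the same for the moment, N m; "opening": finger opening in m.
Only numpy, scipy, OpenCV 4.12 (cv2) and the standard library are available. Lean on these libraries where they do the work, as an engineer would, in place of code of your own. Each camera call takes 0.05 s, during which the arm holds its last target.

TASK

Load the glaze sample into the blue gauge: put your fingertips on the slide's black pad behind the orange rib, press the slide down hard on its sprung bed, and keep it pressed while you push it by the rib under the steel gate bar and the brass leaf spring until it is fully home against the end stop. Then let go, so that it stays there held under the spring. Do not pinch or lift the slide, and leave the red bung, the white cup and the wooden wedge where they stand.

Things in the scene. Friction and masses are not known exactly. Their poses are not given: they have to be found in the camera images.
- gauge: Fixed loading gauge: blue base 270 x 124 x 15 mm on the table, two aluminium rails along its x (inner faces 73 mm apart, tops at height 40 mm), a steel gate bar across them and an end stop. Origin on the table under the track's centre line (y = 0); z up; +x is the push direction, from the open loading end (x = -130 mm) to the stop. Open from above up to the gate bar.
- gate (a point): Middle of the underside (height 41 mm) of the dark steel gate bar: 75 mm along x in the gauge's frame; bar 10 mm thick along x, top at 55 mm, on posts at y = +-54.5 mm whose screw heads reach 64 mm. Behind it hangs the brass leaf spring, root up to 58 mm high, rolled tip at x = 102 mm.
- slide: Loose sample slide: aluminium plate 130 (x) x 70 x 10 mm, about 0.2 kg, on the sprung bed between the rails, its x along the gauge's +x. Origin: centre of its underside, at height 35 mm unpressed (upper face 45 mm: 4 mm too high for the gate bar, so the nose butts). Nose at x = +65 mm. In the gauge's frame its origin starts at x = -35 to -15 mm; fully home it is at x = +45 mm.
- rib (a point): Middle of the rear face of the slide's orange cross rib, to push against: at x = -6 mm in the slide's frame, rib 8 mm thick, 66 mm wide, standing 8 mm above the upper face (this point is 4 mm above it). When the slide is home the rib is still 23 mm short of the gate bar.
- pad (a point): Point on top of the slide's black rubber pad (56 mm long, 60 mm wide, just behind the rib), on its centre line, 20 mm behind the rib's rear face: set closed fingertips here. Height 45.6 mm unpressed.
- stop (a point): Middle of the end stop's face that the slide's nose must reach, at height 40 mm; in the gauge's frame x = 110 mm, y = 0.
- bed (a joint): How far the sprung bed under the slide is down, m: 0 = up, 0.008 = lower stop. It sinks level: starts at about 7 N on the pad, fully down at about 15 N. The slide clears the gate bar when the bed is down more than 0.004; travel at about 0.006. Under the bar the bed rises again only to about 0.004 and holds the slide up against bar and spring.
- leaf (a joint): How far the brass leaf spring is lifted, rad: 0 = hanging free; about 0.15 when the slide is under it. It presses down with about 3 N.
- red_bung: Red rubber bung, tapered, 41 mm across, 32 mm high, standing beyond the stop end of the gauge; origin at the centre of its underside. Leave alone.
- cup: Small white cast cup, 54 mm across, 65 mm high, standing near the loading end of the gauge; origin at the centre of its underside. Leave alone.
- wedge: Wooden wedge, 28 x 85 x 22 mm, lying beside the gauge; origin at the centre of its underside. Leave alone.

How it is judged:
On the way, in this order (a step that is already met when the one before it is completed fails the run):
1. the slide is pressed down on the sprung bed by the fingers, its nose not yet through the gate (value of joint bed above 0.0035 m and contact force between the fingers and slide above 4 N and x of slide in the frame of gauge below 0.025 m), for 0.1 s.
2. the slide has been pushed under the gate bar and leaf spring to the stop (x of slide in the frame of gauge above 0.041 m and value of joint leaf above 0.01 rad), for 0.1 s.
At the end, for the whole second after the job is handed in: The slide is home within 4 mm of the stop, at rest and flat, held down under the gate bar with the leaf spring lifted by it (bed down more than 0.002 m, leaf more than 0.05 rad), and released (x of slide in the frame of gauge above 0.041 m and z of slide in the frame of gauge below 0.034 m and value of joint bed above 0.002 m and value of joint leaf above 0.05 rad and angle between slide's own z axis and vertical below 0.05 rad and linear speed of slide below 0.01 m/s); the robot touches nothing.
It fails at once if the slide is lifted off its bed (more than 10 mm) or tipped (z of slide in the frame of gauge above 0.045 m or angle between slide's own z axis and vertical above 0.2 rad).
It fails at once if the red bung is moved more than 15 mm or tipped (distance of red_bung from where it was at the start of the episode above 0.015 m or angle between red_bung's own z axis and vertical above 0.3 rad).
It fails at once if the white cup is moved more than 15 mm or tipped (distance of cup from where it was at the start of the episode above 0.015 m or angle between cup's own z axis and vertical above 0.3 rad).
It fails at once if the wooden wedge is moved more than 15 mm or tipped (distance of wedge from where it was at the start of the episode above 0.015 m or angle between wedge's own z axis and vertical above 0.3 rad).
It also fails if it takes over 45 s, if anything falls off the work surface, if the arm or the gripper's body presses on something with over 40 N, if the wrist force passes 120 N, or if a joint passes its speed limit or range.

## Working session

There is one attempt and no reset: what is moved stays moved. The work goes in short steps, Python scripts to look and compute and a tool call to move; the robot and the scene stay as the last step left them, time stands still between calls to the robot, and variables do not carry over. Pictures are saved under pics/ and viewed, and the job is handed in when it is done.

Besides the shell and the picture viewer there is one more tool, called after "Emit:" as name(argument=value, ...) on one line, values as JSON. send_rows: Moves the arm, as the interface text tells. Its arguments: {"type":"object","properties":{"motion":{"type":"array"},"gripper":{"type":"number"},"grip_force":{"type":"number"}},"required":["motion"]}

```bash
mkdir -p pics; python3 - <<'E'
from cell import sensors, read_camera
import cv2,numpy as np,pickle
s=sensors.observe()
print({k:np.round(v,4) for k,v in s.items()})
d={}
for n in ["scene","side","wrist"]:
    c=read_camera(n); d[n]=c
    cv2.imwrite(f"pics/{n}0.png",c["frame"][:,:,::-1])
    print(n,c["fx"],c["fy"],c["cx"],c["cy"],[k for k in c]); print(np.round(c["extrinsics"],3))
pickle.dump(d,open("c0.pkl","wb"))
E
```

```text
{'time': np.float64(0.0), 'qpos': array([-0.146 ,  0.3427,  1.5251, -0.    ,  1.2754, -0.146 ]), 'qvel': array([-0.001 ,  0.001 ,  0.    , -0.0006, -0.0001, -0.001 ]), 'joint_efforts': array([ 8.00000e-04, -4.31246e+01, -2.44220e+01,  7.18000e-02,
        5.59000e-02, -1.00000e-04]), 'tool_pos': array([5.246e-01, 1.000e-04, 2.510e-01]), 'tool_rot': array([-1.5723e+00,  2.0000e-04, -1.5707e+00]), 'contact_force': array([-0.6073, -0.5189,  0.7792]), 'torque': array([-0.0402,  0.0568, -0.037 ]), 'opening': np.float64(0.0919)}
scene 399.426301067515 399.426301067515 318.6472792689671 204.761187409098 ['frame', 'fx', 'fy', 'cx', 'cy', 'extrinsics']
[[ 0.842 -0.54   0.009 -0.428]
 [ 0.21   0.342  0.916 -0.198]
 [-0.497 -0.769  0.401 -0.575]
 [ 0.     0.     0.     1.   ]]
side 447.56782615628015 447.56782615628015 318.62862246292354 196.251265430968 ['frame', 'fx', 'fy', 'cx', 'cy', 'extrinsics']
[[-0.912 -0.411  0.001  0.512]
 [ 0.237 -0.523  0.819 -0.154]
 [-0.336  0.747  0.574 -0.933]
 [ 0.     0.     0.     1.   ]]
wrist 325.0169685197058 325.0169685197058 323.89812192813565 201.09437794480607 ['frame', 'fx', 'fy', 'cx', 'cy', 'extrinsics']
[[ 1.     0.001 -0.001 -0.525]
 [-0.001  0.962 -0.274  0.034]
 [ 0.001  0.274  0.962 -0.391]
 [ 0.     0.     0.     1.   ]]
```

View pics/scene0.png

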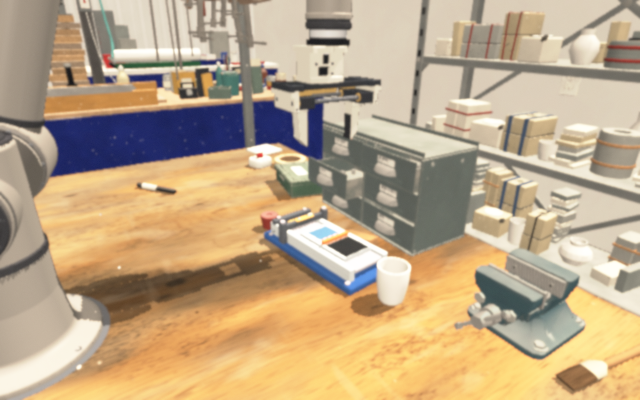

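View pics/side0.png

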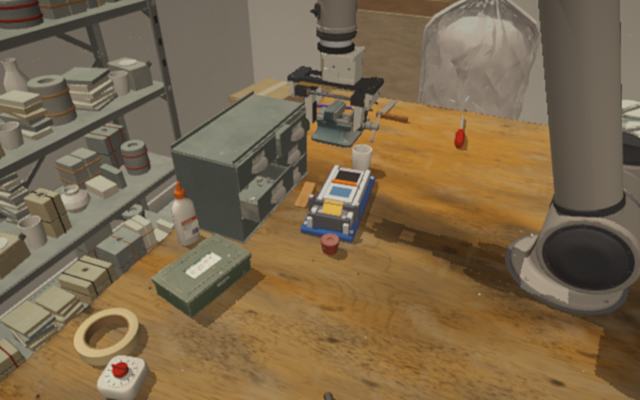

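View pics/wrist0.png

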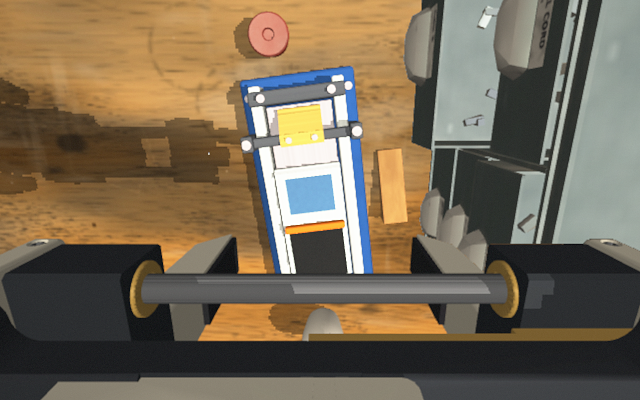

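```bash
cat > h.py <<'E'
import numpy as np,cv2
def ray(c,uv,z):
    E=c["extrinsics"];R=E[:3,:3];t=E[:3,3];o=-R.T@t
    d=R.T@np.array([(uv[0]-c["cx"])/c["fx"],-(uv[1]-c["cy"])/c["fy"],-1])
    return o+d*(z-o[2])/d[2]
def proj(c,p):
    q=c["extrinsics"][:3,:3]@np.array(p)+c["extrinsics"][:3,3]
    return np.array([c["cx"]+c["fx"]*q[0]/-q[2],c["cy"]-c["fy"]*q[1]/-q[2]])
def blob(c,lo,hi,box=None):
    h=cv2.cvtColor(c["frame"],cv2.COLOR_RGB2HSV);m=cv2.inRange(h,np.array(lo),np.array(hi))
    if box: 
        k=np.zeros_like(m);k[box[1]:box[3],box[0]:box[2]]=1;m=m*k
    n,l,st,ce=cv2.connectedComponentsWithStats(m);i=1+np.argmax(st[1:,4])
    cnt=cv2.findContours((l==i).astype(np.uint8),cv2.RETR_EXTERNAL,cv2.CHAIN_APPROX_NONE)[0][0]
    return ce[i],st[i],cnt
E
python3 - <<'E'
import pickle;from h import *
d=pickle.load(open("c0.pkl","rb"))
w=d["wrist"];print("cam",ray(w,(320,200),0))
A=ray(w,(247,145),.064);B=ray(w,(357,131),.064);print("posts",A,B,np.linalg.norm(A-B))
print("yaw from posts",np.degrees(np.arctan2((A-B)[1],(A-B)[0]))-90)
for n,box in (("wrist",(270,200,360,250)),("side",(320,170,370,200)),("scene",(310,220,360,250))):
    ce,st,cnt=blob(d[n],(6,150,120),(20,255,255),box)
    r=cv2.minAreaRect(cnt);bp=cv2.boxPoints(r)
    print(n,"rib",ce,st,ray(d[n],ce,.053 if n=="wrist" else .051));print([np.round(ray(d[n],p,.053),4) for p in bp])
    print(np.round(bp,1))
# blue sticker, blue base
ce,st,cnt=blob(w,(105,180,60),(125,255,255));print("base",st,np.round([ray(w,p,.015) for p in cv2.boxPoints(cv2.minAreaRect(cnt))],4))
for n,u in (("side",(330,245)),("wrist",(268,34))): print("bung",ray(d[n],u,.032))
for n in ("wrist",):
  im=d[n]["frame"][:,:,::-1];cv2.imwrite("pics/wz.png",cv2.resize(im[40:290,220:460],None,fx=3,fy=2.4,interpolation=cv2.INTER_CUBIC)[:600])
im=d["side"]["frame"][:,:,::-1];cv2.imwrite("pics/sz.png",cv2.resize(im[80:260,170:400],None,fx=3.3,fy=3.3,interpolation=cv2.INTER_CUBIC))
E
```

```text
cam [ 0.51975198 -0.03303246  0.        ]
posts [0.44929448 0.04078539 0.064     ] [0.55658881 0.05430341 0.064     ] 0.10814255284244094
yaw from posts -262.8191367238599
wrist rib [314.25403226 226.93145161] [285 220  60  15 496] [ 0.51415434 -0.04855135  0.053     ]
[array([ 0.4818, -0.0477,  0.053 ]), array([ 0.5456, -0.0396,  0.053 ]), array([ 0.5468, -0.0494,  0.053 ]), array([ 0.4826, -0.0577,  0.053 ])]
[[284.4 226.2]
 [343.3 219.1]
 [344.3 227.7]
 [285.4 234.7]]
side rib [344.25263158 181.82105263] [332 179  25   7  95] [ 0.51493277 -0.0508464   0.051     ]
[array([ 0.5425, -0.036 ,  0.053 ]), array([ 0.548 , -0.0531,  0.053 ]), array([ 0.4866, -0.0608,  0.053 ]), array([ 0.482 , -0.0438,  0.053 ])]
[[331.7 181.6]
 [332.4 177.7]
 [356.4 181.7]
 [355.7 185.6]]
scene rib [334.44117647 238.02941176] [323 233  23  10  34] [ 0.50798372 -0.05646317  0.051     ]
[array([ 0.4788, -0.061 ,  0.053 ]), array([ 0.5351, -0.0534,  0.053 ]), array([ 0.5327, -0.0584,  0.053 ]), array([ 0.4769, -0.0657,  0.053 ])]
[[323.  242. ]
 [345.  233. ]
 [345.5 234.3]
 [323.5 243.3]]
base [265 196   5  21  24] [[ 0.4548 -0.0241  0.015 ]
 [ 0.4567 -0.0237  0.015 ]
 [ 0.4595 -0.0487  0.015 ]
 [ 0.4576 -0.049   0.015 ]]
bung [0.4623837  0.16217873 0.032     ]
bung [0.46937987 0.14577693 0.032     ]
```

View pics/wz.png

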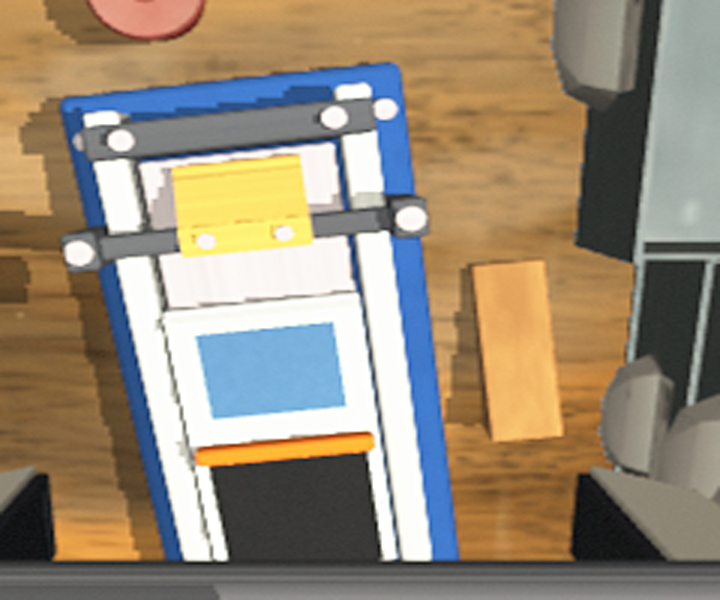

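View pics/sz.png

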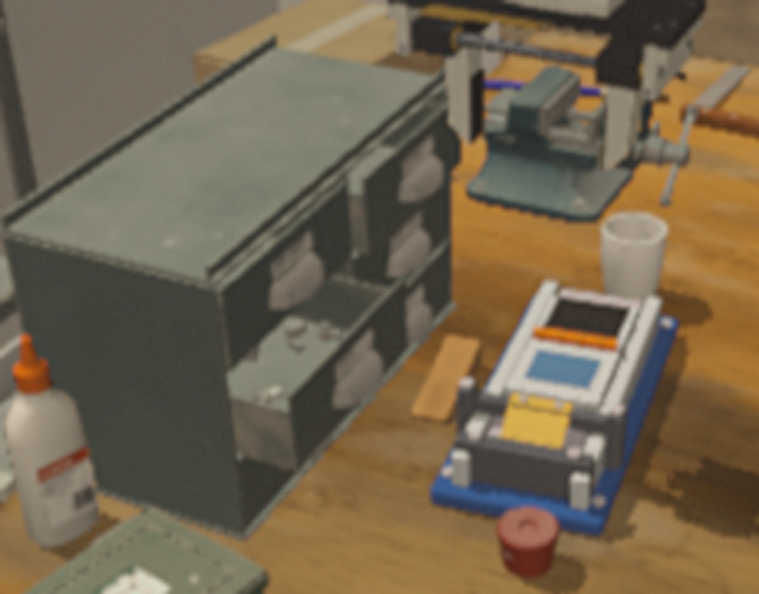

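```bash
python3 - <<'E'
import pickle;from h import *
d=pickle.load(open("c0.pkl","rb"));w=d["wrist"];s=d["side"]
f=lambda u,v:(u/3.3+170,v/3.3+80)
for uv in [(245,530),(452,305)]: print("cab base",ray(s,f(*uv),0))
# triangulate top-front corners & drawer/handles
def tri(c1,u1,c2,u2):
    best=min(np.arange(0,.4,.002),key=lambda z:np.linalg.norm(ray(c1,u1,z)[:2]-ray(c2,u2,z)[:2]))
    return np.round(ray(c1,u1,best),3),np.round(ray(c2,u2,best),3)
b=ray(s,f(245,530),0)
for z in(.1,.15,.2,.25,.3):print(z,proj(s,[b[0],b[1],z]), "corner top seen",f(215,280))
# leftmost handle points in side view at lines: bottom-drawer handle tip
for uv in [(340,385),(290,300),(405,250),(410,180),(290,465)]:
    print(uv,[np.round(ray(s,f(*uv),z),3) for z in (.05,.1,.15,.2)])
for uv in [(405,90),(420,215),(432,240)]:
    print("w",uv,[np.round(ray(w,uv,z),3) for z in (.05,.1,.15,.2)])
E
```

```text
cab base [0.65827311 0.1944443  0.        ]
cab base [ 0.65434002 -0.12578722  0.        ]
0.1 [239.82528385 204.77691031] corner top seen (235.15151515151516, 164.84848484848487)
0.15 [237.41080513 185.19213075] corner top seen (235.15151515151516, 164.84848484848487)
0.2 [234.84144259 164.35102804] corner top seen (235.15151515151516, 164.84848484848487)
0.25 [232.10179917 142.12871059] corner top seen (235.15151515151516, 164.84848484848487)
0.3 [229.17436702 118.38316547] corner top seen (235.15151515151516, 164.84848484848487)
(340, 385) [array([0.646, 0.078, 0.05 ]), array([0.609, 0.139, 0.1  ]), array([0.571, 0.2  , 0.15 ]), array([0.534, 0.262, 0.2  ])]
(290, 300) [array([ 0.738, -0.008,  0.05 ]), array([0.693, 0.06 , 0.1  ]), array([0.648, 0.129, 0.15 ]), array([0.604, 0.197, 0.2  ])]
(405, 250) [array([ 0.692, -0.115,  0.05 ]), array([ 0.651, -0.038,  0.1  ]), array([0.61 , 0.039, 0.15 ]), array([0.569, 0.116, 0.2  ])]
(410, 180) [array([ 0.745, -0.229,  0.05 ]), array([ 0.699, -0.143,  0.1  ]), array([ 0.654, -0.056,  0.15 ]), array([0.609, 0.03 , 0.2  ])]
(290, 465) [array([0.631, 0.173, 0.05 ]), array([0.595, 0.227, 0.1  ]), array([0.559, 0.28 , 0.15 ]), array([0.523, 0.334, 0.2  ])]
w (405, 90) [array([0.604, 0.093, 0.05 ]), array([0.592, 0.09 , 0.1  ]), array([0.58 , 0.087, 0.15 ]), array([0.568, 0.085, 0.2  ])]
w (420, 215) [array([ 0.629, -0.036,  0.05 ]), array([ 0.613, -0.019,  0.1  ]), array([ 0.598, -0.003,  0.15 ]), array([0.582, 0.014, 0.2  ])]
w (432, 240) [array([ 0.645, -0.065,  0.05 ]), array([ 0.627, -0.044,  0.1  ]), array([ 0.609, -0.023,  0.15 ]), array([ 0.591, -0.002,  0.2  ])]
```

Emit:
send_rows(motion=[[[0.01, 0.01, -0.001, -8.5], [0.02, 0.02, -0.002, -17], [0.03, 0.035, -0.003, -25.5], [0.04, 0.05, -0.004, -34], [0.05, 0.065, -0.005, -42.5], [0.06, 0.08, -0.006, -51], [0.07, 0.09, -0.006, -59.5], [0.0765, 0.1, -0.006, -68]]], gripper=0, grip_force=50)

```text
time: 0.95
tool_pos: [0.5184, -0.077, 0.1504]
tool_rot: [-1.571, 0.002, -0.378]
contact_force: [0.4, 0.9, -0.0]
opening: 0.0321
```

Emit:
send_rows(motion=[[[0, 0, 0, -8.5], [0, 0, 0, -17], [0, 0, 0, -25.5], [0, 0, 0, -29.2], [0, 0, 0, -29.2], [0, 0, 0, -29.2]]])

```text
time: 1.55
tool_pos: [0.5182, -0.077, 0.1502]
tool_rot: [-1.57, 0.002, 0.129]
contact_force: [-0.4, 0.1, -0.5]
opening: 0.0004
```

```bash
python3 - <<'E'
from cell import sensors, read_camera
import cv2,numpy as np,pickle
d={}
for n in ["scene","side","wrist"]:
    c=read_camera(n); d[n]=c
    cv2.imwrite(f"pics/{n}1.png",c["frame"][:,:,::-1])
im=d["side"]["frame"][:,:,::-1];cv2.imwrite("pics/sz1.png",cv2.resize(im[60:240,240:450],None,fx=3.3,fy=3.3,interpolation=cv2.INTER_CUBIC))
pickle.dump(d,open("c1.pkl","wb"))
s=sensors.observe()
for k in("time","tool_pos","tool_rot","contact_force","opening","qpos"):print(k,np.round(s[k],4))
E
```

```text
time 1.7
tool_pos [ 0.5183 -0.077   0.1503]
tool_rot [-1.5701  0.0021  0.1303]
contact_force [ 0.7319  0.0316 -0.6156]
opening 0.0004
qpos [-2.9360e-01  4.4580e-01  1.6689e+00 -3.0000e-04  1.0291e+00 -1.9945e+00]
```

View pics/sz1.png

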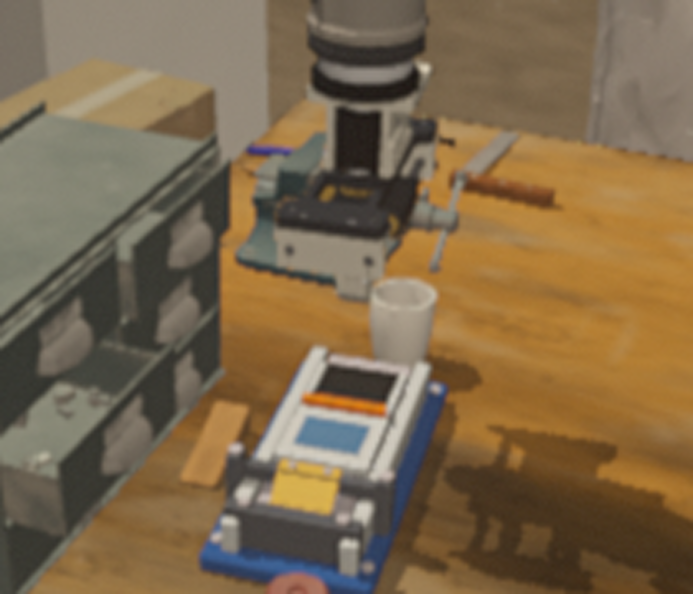

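View pics/wrist1.png

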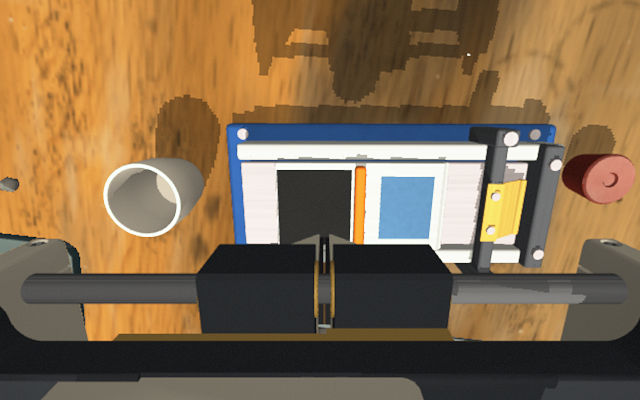

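```bash
python3 - <<'E'
import pickle;from h import *
d=pickle.load(open("c1.pkl","rb"));w=d["wrist"]
P=np.array([.50294,.04754]);a=np.radians(97.2);D=np.array([np.cos(a),np.sin(a)]);N=np.array([-D[1],D[0]])
g=lambda p:np.round([75+1e3*(p[:2]-P)@D,1e3*(p[:2]-P)@N],1)
ce,st,cnt=blob(w,(6,150,120),(20,255,255),(340,150,380,250));print(st,cv2.boxPoints(cv2.minAreaRect(cnt)))
for x,y in ((354.5,170),(354.5,240),(366,170),(366,240)):print(x,y,"top",g(ray(w,(x,y),.053)),"bot",g(ray(w,(x,y),.045)))
for u in ((511,139),(484,268)):print("gate posts",g(ray(w,u,.064)))
print("base corner",g(ray(w,(228,125),.015)),"end",g(ray(w,(556,125),.015)))
print("slide nose top edge",g(ray(w,(444,165),.045)))
print("cup rim",g(ray(w,(143,200),.065)))
print("tcp",g(np.array([.5183,-.077])))
print([ray(w,(x,200),.053) for x in(354.5,)])
E
```

```text
[353 166  13  79 807] [[352.8613  243.85316]
 [355.09134 165.8026 ]
 [365.53995 166.10112]
 [363.3099  244.15169]]
354.5 170 top [-27.2  31.7] bot [-26.5  30.2]
354.5 240 top [-25.6 -22.5] bot [-24.7 -25.9]
366 170 top [-19.   31.7] bot [-17.9  30.3]
366 240 top [-16.8 -22.5] bot [-15.6 -25.8]
gate posts [75.7 55.2]
gate posts [ 70.9 -40.1]
base corner [-126.8   61. ] end [138.2  62.3]
slide nose top edge [39.9 34.3]
cup rim [-175.8   11.9]
tcp [-50.5   0.4]
[array([ 0.50649293, -0.05436422,  0.053     ])]
```

Emit:
send_rows(motion=[[[0, 0.02, 0, 0], [0, 0.04, 0, 0], [0, 0.06, 0, 0], [0, 0.07, 0, 0], [0, 0.075, 0, 0], [0, 0.075, 0, 0]]])

```text
time: 2.3
tool_pos: [0.5181, -0.0769, 0.0752]
tool_rot: [-1.57, 0.002, 0.13]
contact_force: [0.1, -0.0, -0.2]
opening: 0.0003
```

Emit:
send_rows(motion=[[[0, 0.002, 0, 0], [0, 0.004, 0, 0], [0, 0.006, 0, 0], [0, 0.006, 0, 0]]])

```text
time: 2.7
tool_pos: [0.5185, -0.077, 0.0698]
tool_rot: [-1.57, 0.001, 0.13]
contact_force: [-1.7, 0.9, 6.4]
opening: 0.0003
```

Emit:
send_rows(motion=[[[0, 0.002, 0, 0], [0, 0.004, 0, 0], [0, 0.006, 0, 0], [0, 0.006, 0, 0], [0, 0.006, 0, 0]]])

```text
time: 3.2
tool_pos: [0.5186, -0.0771, 0.0651]
tool_rot: [-1.571, 0.001, 0.13]
contact_force: [-3.4, 1.0, 12.0]
opening: 0.0002
```

```bash
python3 - <<'E'
from cell import sensors, read_camera
import cv2,numpy as np,pickle
s=sensors.observe()
for k in("time","tool_pos","contact_force","opening"):print(k,np.round(s[k],4))
d={}
c=read_camera("wrist");d["wrist"]=c
cv2.imwrite("pics/wrist2.png",c["frame"][:,:,::-1])
c=read_camera("side");d["side"]=c
cv2.imwrite("pics/sz2.png",cv2.resize(c["frame"][60:240,240:450,::-1],None,fx=3.3,fy=3.3,interpolation=cv2.INTER_CUBIC))
pickle.dump(d,open("c2.pkl","wb"))
E
```

```text
time 3.2
tool_pos [ 0.5186 -0.0771  0.0651]
contact_force [-3.3506  0.9719 12.0338]
opening 0.0002
```

View pics/wrist2.png

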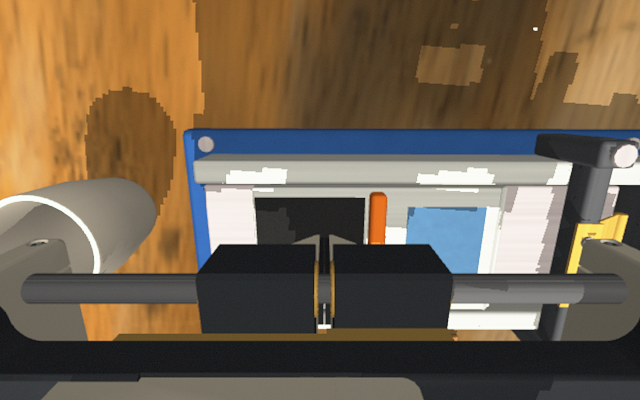

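View pics/sz2.png

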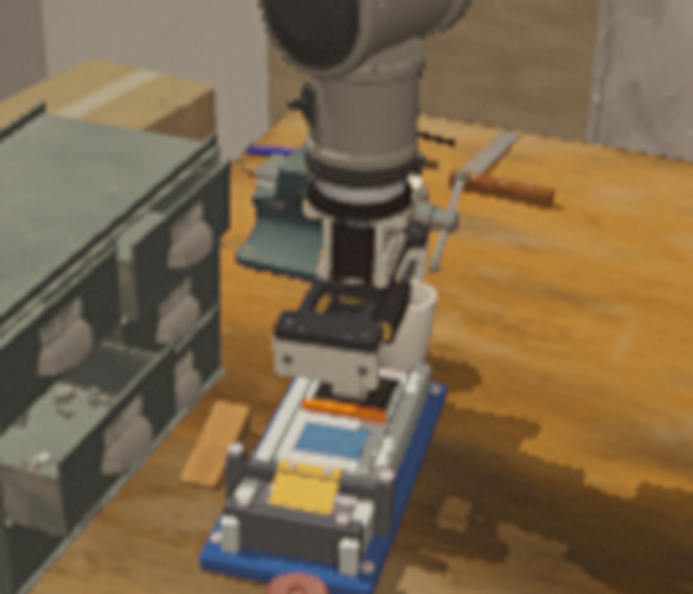

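Emit:
send_rows(motion=[[[0, 0.0025, 0.002, 0], [0, 0.0025, 0.005, 0], [0, 0.0025, 0.008, 0], [0, 0.0025, 0.011, 0], [0, 0.0025, 0.014, 0], [0, 0.0025, 0.014, 0]]])

```text
time: 3.9
tool_pos: [0.5184, -0.0641, 0.0647]
tool_rot: [-1.574, -0.004, 0.131]
contact_force: [-0.8, -3.7, 11.9]
opening: 0.0006
```

```bash
python3 - <<'E'
from cell import sensors, read_camera
import cv2,numpy as np,pickle
s=sensors.observe()
for k in("time","tool_pos","contact_force","torque","opening"):print(k,np.round(s[k],4))
c=read_camera("wrist")
cv2.imwrite("pics/wrist3.png",c["frame"][:,:,::-1])
E
```

```text
time 3.9
tool_pos [ 0.5184 -0.0641  0.0647]
contact_force [-0.8404 -3.6994 11.9347]
torque [-0.4028  0.1819 -0.0022]
opening 0.0006
```

View pics/wrist3.png

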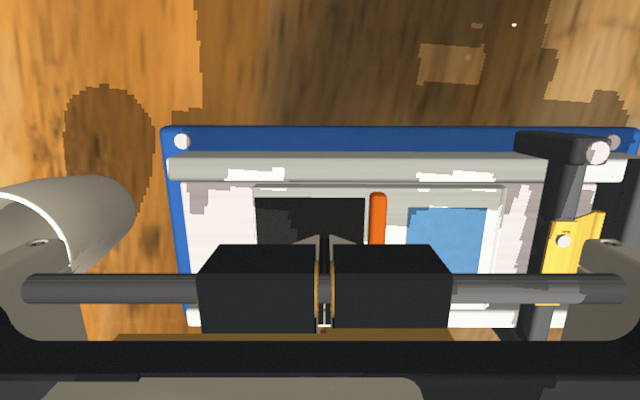

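Emit:
send_rows(motion=[[[-0.0005, 0.0025, 0.004, 0], [-0.001, 0.003, 0.008, 0], [-0.001, 0.003, 0.012, 0], [-0.001, 0.003, 0.016, 0], [-0.001, 0.003, 0.02, 0], [-0.001, 0.003, 0.024, 0]]])

```text
time: 4.55
tool_pos: [0.5164, -0.0418, 0.0638]
tool_rot: [-1.577, -0.009, 0.131]
contact_force: [0.2, -5.4, 13.0]
opening: 0.0004
```

```bash
python3 - <<'E'
from cell import sensors, read_camera
import cv2,numpy as np,pickle
s=sensors.observe()
for k in("time","tool_pos","contact_force","torque","opening"):print(k,np.round(s[k],4))
c=read_camera("wrist")
cv2.imwrite("pics/wrist4.png",c["frame"][:,:,::-1])
E
```

```text
time 4.55
tool_pos [ 0.5164 -0.0418  0.0638]
contact_force [ 0.2422 -5.4463 13.0489]
torque [-0.8109  0.0694 -0.0031]
opening 0.0004
```

View pics/wrist4.png

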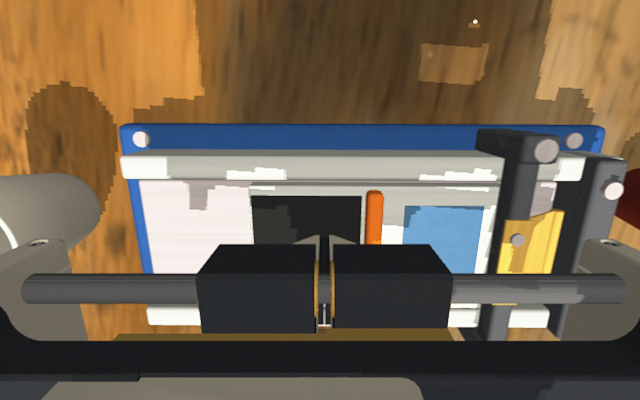

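Emit:
send_rows(motion=[[[-0.001, 0.0022, 0.005, 0], [-0.001, 0.0022, 0.009, 0], [-0.001, 0.0022, 0.013, 0], [-0.001, 0.0022, 0.017, 0], [-0.001, 0.0022, 0.02, 0], [-0.001, 0.0022, 0.022, 0]]])

```text
time: 5.2
tool_pos: [0.5146, -0.0207, 0.0636]
tool_rot: [-1.58, -0.014, 0.131]
contact_force: [-1.2, -5.7, 13.6]
opening: 0.0003
```

```bash
python3 - <<'E'
from cell import sensors, read_camera
import cv2,numpy as np,pickle
s=sensors.observe()
for k in("time","tool_pos","contact_force","torque","opening"):print(k,np.round(s[k],4))
c=read_camera("wrist")
cv2.imwrite("pics/wrist5.png",c["frame"][:,:,::-1])
E
```

```text
time 5.2
tool_pos [ 0.5146 -0.0207  0.0636]
contact_force [-1.1876 -5.7066 13.6463]
torque [-0.7741  0.0906  0.0338]
opening 0.0003
```

View pics/wrist5.png

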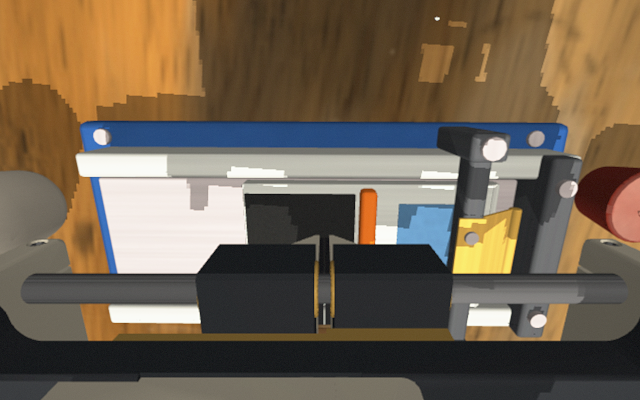

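Emit:
send_rows(motion=[[[-0.001, 0.002, 0.004, 0], [-0.001, 0.002, 0.007, 0], [-0.001, 0.002, 0.01, 0], [-0.001, 0.002, 0.012, 0], [-0.001, 0.002, 0.012, 0]]])

```text
time: 5.75
tool_pos: [0.514, -0.0096, 0.0637]
tool_rot: [-1.582, -0.02, 0.132]
contact_force: [-0.3, -3.5, 12.5]
opening: 0.0004
```

Emit:
send_rows(motion=[[[0, 0.0015, 0.002, 0], [0, 0.0015, 0.004, 0], [0, 0.0015, 0.006, 0], [0, 0.0015, 0.006, 0]]])

```text
time: 6.15
tool_pos: [0.5149, -0.0048, 0.064]
tool_rot: [-1.585, -0.024, 0.132]
contact_force: [-0.9, -5.4, 11.1]
opening: 0.0002
```

```bash
python3 - <<'E'
from cell import sensors, read_camera
import cv2,numpy as np,pickle
s=sensors.observe()
for k in("time","tool_pos","contact_force","torque","opening"):print(k,np.round(s[k],4))
c=read_camera("wrist")
cv2.imwrite("pics/wrist6.png",c["frame"][:,:,::-1])
c=read_camera("side")
cv2.imwrite("pics/sz6.png",cv2.resize(c["frame"][60:240,240:450,::-1],None,fx=3.3,fy=3.3,interpolation=cv2.INTER_CUBIC))
E
```

```text
time 6.15
tool_pos [ 0.5149 -0.0048  0.064 ]
contact_force [-0.9113 -5.4328 11.0968]
torque [-0.8709  0.1471 -0.0384]
opening 0.0002
```

View pics/wrist6.png

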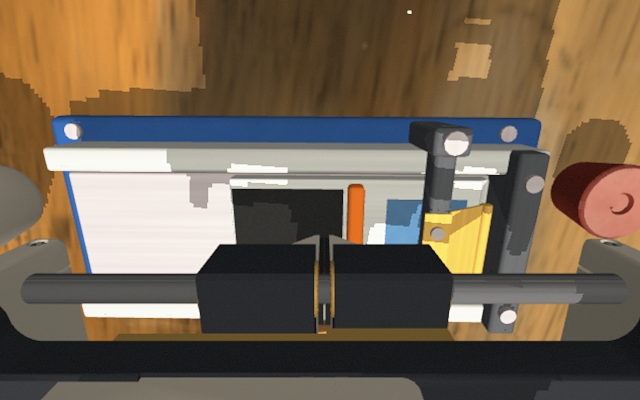

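View pics/sz6.png

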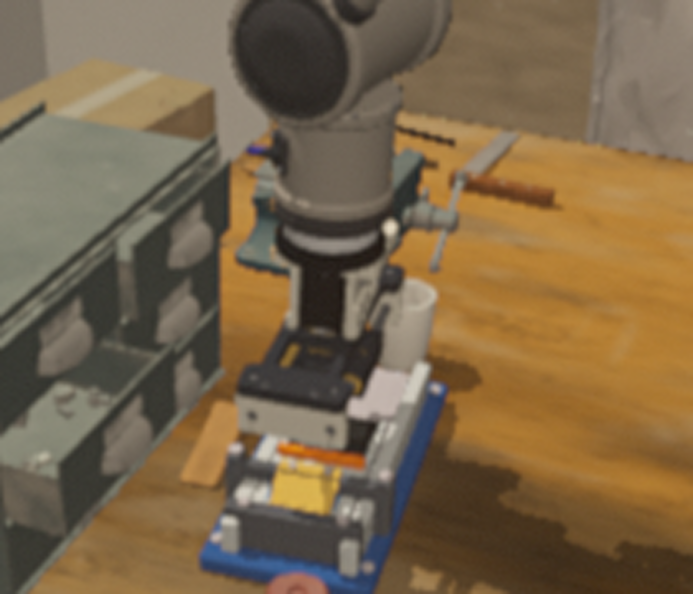

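```bash
cat >m.py <<'E'
from cell import sensors, read_camera
from h import *
P=np.array([.50294,.04754]);a=np.radians(97.2);D=np.array([np.cos(a),np.sin(a)]);N=np.array([-D[1],D[0]])
g=lambda p:np.round([75+1e3*(p[:2]-P)@D,1e3*(p[:2]-P)@N],1)
def meas(zt,box=(335,160,390,240)):
    w=read_camera("wrist")
    ce,st,cnt=blob(w,(3,120,80),(20,255,255),box)
    bp=cv2.boxPoints(cv2.minAreaRect(cnt))
    bp=bp[np.argsort(bp[:,0])]
    print("rib rear ",[g(ray(w,p,zt)) for p in bp[:2]]," front",[g(ray(w,p,zt)) for p in bp[2:]],bp.tolist())
    return w
E
python3 - <<'E'
from m import *
w=meas(.047)
s=sensors.observe();print("tcp",g(s["tool_pos"]),s["time"])
print("post",g(ray(w,(456,144),.064)))
print("slide tail",[g(ray(w,u,.039)) for u in((231,190),(234,240))])
E
```

```text
rib rear  [array([33.4,  5.6]), array([33.7, 34. ])]  front [array([41.6,  5.3]), array([41.4, 33.8])] [[346.0014953613281, 238.9616241455078], [348.1329650878906, 183.54359436035156], [362.3619079589844, 239.5908660888672], [364.4933776855469, 184.17283630371094]]
tcp [21.6 -5.3] 6.3
post [75.3 55.1]
slide tail [array([-24.5,  28. ]), array([-25.1,   0.7])]
```

Emit:
send_rows(motion=[[[-0.001, 0.0015, 0.003, 0], [-0.002, 0.0015, 0.006, 0], [-0.002, 0.0015, 0.008, 0], [-0.002, 0.0015, 0.008, 0]]])

```text
time: 6.7
tool_pos: [0.5139, 0.0011, 0.0642]
tool_rot: [-1.589, -0.029, 0.133]
contact_force: [0.3, -8.5, 10.3]
opening: 0.0005
```

```bash
python3 - <<'E'
from m import *
s=sensors.observe();print("tcp",g(s["tool_pos"]),s["time"],s["contact_force"],s["torque"])
w=meas(.047)
E
```

```text
tcp [27.5 -5.1] 6.7 [ 0.30364811 -8.46446221 10.27720992] [-1.36935171 -0.00402858 -0.04935196]
rib rear  [array([39. ,  5.6]), array([39.1, 34.1])]  front [array([47.1,  5.4]), array([46.8, 33.9])] [[345.20782470703125, 238.97267150878906], [347.1175537109375, 183.5902557373047], [361.53326416015625, 239.53562927246094], [363.4429931640625, 184.15321350097656]]
```

Emit:
send_rows(motion=[[[0, 0.0015, 0.003, 0], [0, 0.0015, 0.005, 0], [0, 0.0015, 0.005, 0]]])

```text
time: 7.05
tool_pos: [0.5145, 0.002, 0.0644]
tool_rot: [-1.596, -0.031, 0.135]
contact_force: [-2.8, -22.6, 12.4]
opening: 0.0006
```

```bash
python3 - <<'E'
from m import *
s=sensors.observe();print("tcp",g(s["tool_pos"]),s["time"],s["contact_force"],s["torque"])
w=meas(.047)
E
```

```text
tcp [28.4 -5.8] 7.05 [ -2.82238441 -22.57216846  12.37595117] [-3.52436215  0.58595289  0.01349791]
rib rear  [array([38.7, 34.1]), array([39.6,  4.8])]  front [array([46.3, 34.2]), array([47.5,  4.9])] [[345.0, 182.0], [345.0, 239.0], [361.0, 182.0], [361.0, 239.0]]
```

Emit:
send_rows(motion=[[[0, -0.003, 0, 0], [0, -0.008, -0.0005, 0], [0, -0.013, -0.001, 0], [0, -0.02, -0.002, 0], [0, -0.035, -0.004, 0], [0, -0.055, -0.006, 0], [0, -0.08, -0.01, 0], [0, -0.08, -0.01, 0]]])

```text
time: 7.9
tool_pos: [0.5149, -0.0064, 0.1478]
tool_rot: [-1.597, -0.037, 0.135]
contact_force: [0.4, -0.6, 0.4]
opening: 0.0008
```

```bash
python3 - <<'E'
from m import *
s=sensors.observe();print("tcp",g(s["tool_pos"]),s["time"],s["contact_force"],s["torque"])
w=meas(.049,(300,100,420,240))
cv2.imwrite("pics/wrist7.png",w["frame"][:,:,::-1])
c=read_camera("side")
cv2.imwrite("pics/sz7.png",cv2.resize(c["frame"][60:240,240:450,::-1],None,fx=3.3,fy=3.3,interpolation=cv2.INTER_CUBIC))
E
```

```text
tcp [20.  -5.1] 7.9 [ 0.38644362 -0.57004723  0.35444416] [ 0.12317234  0.00605379 -0.03789853]
rib rear  [array([ 1.8, 70.2]), array([ 1.7, 65. ])]  front [array([79.1, 70.9]), array([79.6, 65.8])] [[300.0, 100.0], [300.0, 108.0], [415.0, 100.0], [415.0, 108.0]]
```

View pics/wrist7.png

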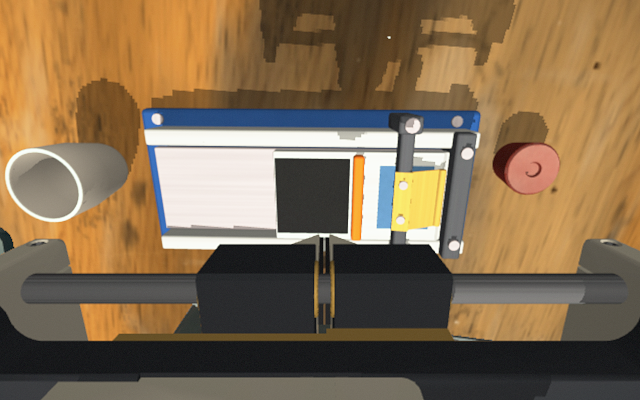

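View pics/sz7.png

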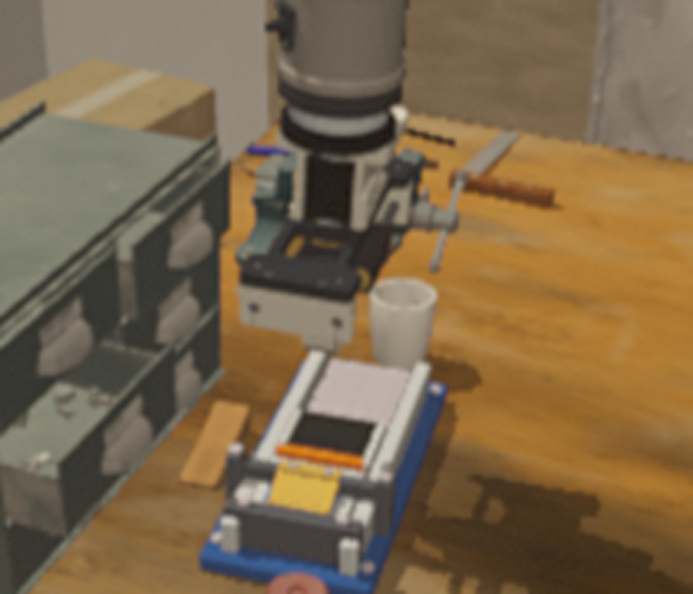

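Both views show the slide under the gate bar and leaf, and the arm clear of it. The rib is at about (358,198) in the wrist picture, and the wedge, cup and bung still stand. I'll take one last numeric measurement of the rib.

```bash
python3 - <<'E'
from m import *
w=meas(.049,(340,145,375,245))
print("post",g(ray(w,(413,125),.064)))
print("tail",[g(ray(w,u,.041)) for u in((274,152),(276,235))])
E
```

```text
rib rear  [array([ 38.7, -32.2]), array([39.2, 33.3])]  front [array([ 47. , -32.5]), array([46.9, 33.1])] [[348.6585388183594, 243.6265106201172], [352.4648742675781, 158.6178436279297], [359.5471496582031, 244.1140594482422], [363.3534851074219, 159.1053924560547]]
post [75.8 58. ]
tail [array([-17.4,  36. ]), array([-18.3, -29.7])]
```

```bash
python3 -c "
from cell import hand_in; print(hand_in())"
```

```text
the job is handed in; nothing more can be done
None
```

I pressed the slide down on its bed, pushed it home under the gate bar and leaf spring, let go and handed the job in at about 8 s. No verdict is reported.

- **Pressing:** I turned the closed gripper in line with the track and set the fingertips on the black pad. I pressed with about 12 N, so the bed was down about 5.5 to 6.5 mm (from tool height).
- **Pushing:** The fingertips slipped forward on the pad, then moved together with the slide. At the end, the force along the push rose from about 8 to 23 N with no further movement of the rib, so the slide was against the stop.
- **Letting go:** I lifted straight up to a tool height of about 0.148 m. Contact force is now about 0, within sensor noise.

**Last checks:**
- The rib's rear face is at x = 38.7 to 39.2 mm, which puts the slide at about 45 mm, the fully home position.
- The rib is square to the track. In the pictures the slide lies under the bar and the leaf spring, and the cup, bung and wedge look undisturbed.

**Disagreements and limits:**
- The slide's rear edge reads -17.4 to -18.3 mm, about 2 mm forward of the -20 mm expected when home. I put this down to pixel picking and calibration.
- While pushing, the tool tilted by about 1.5 to 2° and drifted about 5 mm sideways, still well between the rails.
- I could not read the bed and leaf joints directly. That the bed is held down and the leaf lifted is judged from the pictures only.

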